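Tighten the collet nut with the spanner that fits

ROBOT

A 6-joint arm with a two-finger parallel gripper is mounted at the origin on the work surface. World frame = base frame: x ahead of the robot, y to its left, z up, the work surface at z = 0. Lengths are in m, angles in rad, forces in N, time in s.
With the tool pointing down it reaches from about 0.25 to 0.775 m from the base axis. Payload 4 kg.
Tool frame: the origin (TCP) lies between the finger pads; the fingertips stand 11 mm ahead of it and the grasp point (between the pads) lies 8 mm behind it (robot.tip_extent is the z of the fingertips in the tool frame, in m); z points along the fingers, y is the line along which they close (so a half turn about z gives the same grasp; the last joint's range is limited). The gripper opens to 94 mm and grips with 3 to 60 N. Pads are 16 mm wide; open, the fingers measure 119 mm over their backs; the gripper's body (75 mm by 177 mm) begins 78 mm behind the grasp point.
Start: joints at [-1.262, 0.087, 1.371, -0, 1.684, -0.103], TCP at [0.22, -0.504, 0.217] pointing down, gripper open.
Joint ranges: [-3.1, 3.1], [-0.76, 2.03], [0.27, 2.55], [-1.08, 4.22], [0.17, 2.65], [-2.57, 2.57]. Speed limits (rad/s): [2.79, 2.79, 3.14, 3.14, 3.14, 3.14].

INTERFACE

Orientations are given as [roll, pitch, yaw] about the fixed x, y, z axes, in that order (R = Rz(yaw) Ry(pitch) Rx(roll)).
In Python, from bench import robot, imaging gives the robot as it stands.
- The arm moves only by the shell command python3 -m pendant 'ROWS'. ROWS is JSON, a list of rows, each a list of 7 numbers: the shift along the world's x, y, z in cm, then the turn, a rotation vector about the world's x, y, z in degrees, then the opening, from 0 (shut) to 1 (fully open). In form: [[dx, dy, dz, ax, ay, az, jaw], ...]. A call has 1 to 8 rows; each row shifts and turns the commanded pose from where the row before left it; what a row does not reach is not made up. A row lasts 1/10 s, in which the tool goes at most 50 mm and 8.59 degrees, less where a joint would pass 70% of its speed; a pose out of reach is approached as far as the arm can. A call is refused whole if a number of a shift passes 5 or a number of a turn 8.59, either way. A call with a gripper value outside its range is refused whole. The fingers move at their own pace and stop on an object; the grip force is fixed at half the most. Time passes only in rows, so rows that do not move let the fingers close. It gives the time, the measured TCP pose, the force, the opening and the grip force at its end, in the units of the state.
- robot.get_obs(): the state, without advancing time (a new reading comes with each control period).
- imaging.snapshot(name): name is "scene" or "top" or "wrist"; returns the picture (420x560x3 uint8, red, green, blue); there is no depth.
- imaging.camera_params(name): a dict with "camera_matrix" (3x3 intrinsics, pixels), "R" (3x3) and "t" (3): a world point X has camera coordinates R X + t. Camera axes: x right, y down, z forward; pixel columns grow to the right and rows downward; lengths in m; the calibration is good to about 2 mm. A picture is of the moment at which its call begins: read the wrist's pose just before it. camera_params takes no time and is no camera call; for the wrist camera it gives the pose at the moment of the call.
- robot.close_job(): hands the job in; it is judged then, once.
The state is a dict: "time": time; "joint_positions": joint angles; "qvel": joint speeds; "joint_torque": joint torques, N m; "tool_pos": TCP position; "ee_rot": TCP orientation; "wrist_force": force on the tool from outside, world axes, zero at the start; "wrist_torque": the same for the moment, N m; "width": finger opening in m; "finger_force": force on a finger pad.
Only numpy, scipy, OpenCV 4.12 (cv2) and the standard library are available. Lean on these libraries where they do the work, as an engineer would, in place of code of your own. Each camera call takes 0.05 s, during which the arm holds its last target. There are 200 camera calls.

TASK

Pick from the rubber mat the one spanner whose jaw fits the nut of the collet chuck standing in the steel tightening block, push it fully onto the nut and turn the nut clockwise until it is firmly tight against its stop, without forcing it. Then take the spanner off and lay it flat on the mat, where all three spanners belong. Do not knock over the spray can or the oil bottle.

Things in the scene. Friction and masses are not known exactly. Their poses are not given: they have to be found in the camera images.
- station: steel tightening block bolted to the table, 100 x 100 mm, 45 mm high, with two low bolted feet (12 mm high, to 75 mm either side along its x axis); origin: centre of its underside. It holds exactly one of the three chucks; the other two stand in yellow sockets on a low green storage step (120 x 200 mm, 45 mm high)
- mat: thin black rubber mat, 270 mm (x) by 380 mm (y), 4 mm thick, fixed; origin: centre of its underside. The three spanners lie on it
- chuck_k: upright collet chuck, fixed, dark steel: round flange 62 mm across and 12 mm high, neck, hexagonal collet nut (38 mm across flats) from 31 to 53 mm above its origin, and an end mill 20 mm thick reaching 95 mm above its origin. Origin: on the chuck's axis at the flange's underside (45 mm above the table)
- nut_k (a joint): turn of the nut of chuck_k in rad, growing clockwise seen from above (tightening); stiff to turn (about 0.25 N m); it comes up against a solid stop, where it is tight, somewhere between 0.65 and 0.95
- nut_k_top (a point): centre of the upper face of the nut of chuck_k, turning with it; the nut is 22 mm high, 38 mm across flats; one pair of flats is parallel to its x axis (flats face +-y and every 60 degrees from there)
- chuck_m: upright collet chuck, fixed, dark steel: round flange 62 mm across and 12 mm high, neck, hexagonal collet nut (46 mm across flats) from 31 to 53 mm above its origin, and an end mill 20 mm thick reaching 95 mm above its origin. Origin: on the chuck's axis at the flange's underside (45 mm above the table)
- nut_m (a joint): turn of the nut of chuck_m in rad, growing clockwise seen from above (tightening); stiff to turn (about 0.25 N m); it comes up against a solid stop, where it is tight, somewhere between 0.65 and 0.95
- nut_m_top (a point): centre of the upper face of the nut of chuck_m, turning with it; the nut is 22 mm high, 46 mm across flats; one pair of flats is parallel to its x axis (flats face +-y and every 60 degrees from there)
- chuck_t: upright collet chuck, fixed, dark steel: round flange 62 mm across and 12 mm high, neck, hexagonal collet nut (54 mm across flats) from 31 to 53 mm above its origin, and an end mill 20 mm thick reaching 95 mm above its origin. Origin: on the chuck's axis at the flange's underside (45 mm above the table)
- nut_t (a joint): turn of the nut of chuck_t in rad, growing clockwise seen from above (tightening); stiff to turn (about 0.25 N m); it comes up against a solid stop, where it is tight, somewhere between 0.65 and 0.95
- nut_t_top (a point): centre of the upper face of the nut of chuck_t, turning with it; the nut is 22 mm high, 54 mm across flats; one pair of flats is parallel to its x axis (flats face +-y and every 60 degrees from there)
- spanner_k: loose steel open-ended spanner, 190 mm long, 0.4 kg, head 14 mm thick, jaw 40 mm wide (for a 38 mm nut), head 74 mm wide. Origin: underside, jaw centre, on the nut's axis when fully pushed on. Jaw opens to +x: closed end at x = -23 mm, flared prong ends at +22; raised handle, 20 mm wide, 9 to 23 mm above the underside, along -x from x = -64 to -146, then a round foot to -174
- spanner_m: loose steel open-ended spanner, 190 mm long, 0.4 kg, head 14 mm thick, jaw 48 mm wide (for a 46 mm nut), head 82 mm wide. Origin: underside, jaw centre, on the nut's axis when fully pushed on. Jaw opens to +x: closed end at x = -28 mm, flared prong ends at +24; raised handle, 20 mm wide, 9 to 23 mm above the underside, along -x from x = -69 to -146, then a round foot to -174
- spanner_t: loose steel open-ended spanner, 190 mm long, 0.4 kg, head 14 mm thick, jaw 56 mm wide (for a 54 mm nut), head 90 mm wide. Origin: underside, jaw centre, on the nut's axis when fully pushed on. Jaw opens to +x: closed end at x = -33 mm, flared prong ends at +27; raised handle, 20 mm wide, 9 to 23 mm above the underside, along -x from x = -74 to -146, then a round foot to -174
- spray: upright spray can with blue label, 56 mm across, 190 mm high, loose; origin: centre of underside
- oiler: upright grey oil bottle, 60 mm across, 150 mm high, loose; origin: centre of underside
There are look-alikes about, which are no part of the job. Leave any purple look-alike of the spanner_k alone.

How it is judged:
On the way:
1. with the fitting spanner on its flats, the nut of the chuck in the tightening block is brought against its stop and pulled firmly tight (((horizontal distance between chuck_k and station below 0.02 m and value of joint nut_k above 0.76 rad and horizontal distance between spanner_k and chuck_k below 0.01 m and contact force between spanner_k and chuck_k above 40 N) or (horizontal distance between chuck_m and station below 0.02 m and value of joint nut_m above 0.66 rad and horizontal distance between spanner_m and chuck_m below 0.01 m and contact force between spanner_m and chuck_m above 40 N) or (horizontal distance between chuck_t and station below 0.02 m and value of joint nut_t above 0.86 rad and horizontal distance between spanner_t and chuck_t below 0.01 m and contact force between spanner_t and chuck_t above 40 N))), for 0.1 s.
At the end, for the whole second after the job is handed in: the nut of the chuck in the tightening block is within 0.04 rad of its stop, and all three spanners lie flat (within 0.08 rad), still, directly on the mat with their jaw centres within its edges (((horizontal distance between chuck_k and station below 0.02 m and value of joint nut_k above 0.76 rad) or (horizontal distance between chuck_m and station below 0.02 m and value of joint nut_m above 0.66 rad) or (horizontal distance between chuck_t and station below 0.02 m and value of joint nut_t above 0.86 rad)) and angle between each of spanner_k, spanner_m, spanner_t's own z axis and vertical below 0.08 rad and z of each of spanner_k, spanner_m, spanner_t in the frame of mat below 0.01 m and x of spanner_k in the frame of mat between -0.135 and 0.135 m and y of spanner_k in the frame of mat between -0.19 and 0.19 m and linear speed of each of spanner_k, spanner_m, spanner_t below 0.02 m/s and x of spanner_m in the frame of mat between -0.135 and 0.135 m and y of spanner_m in the frame of mat between -0.19 and 0.19 m and x of spanner_t in the frame of mat between -0.135 and 0.135 m and y of spanner_t in the frame of mat between -0.19 and 0.19 m); the robot touches nothing.
It fails at once if the nut is forced: more than 400 N between a spanner and a chuck (contact force between any of spanner_k, spanner_m, spanner_t and chuck_k above 400 N or contact force between any of spanner_k, spanner_m, spanner_t and chuck_m above 400 N or contact force between any of spanner_k, spanner_m, spanner_t and chuck_t above 400 N).
It fails at once if the spray can or the oil bottle is knocked over (angle between any of spray, oiler's own z axis and vertical above 0.6 rad).
It also fails if it takes over 58 s, if anything falls off the work surface, if the arm or the gripper's body presses on something with over 40 N, if the wrist force passes 120 N, or if a joint passes its speed limit or range.

## Working session

There is one attempt and no reset: what is moved stays moved. The work goes in short steps, Python scripts to look and compute and a shell command to move; the robot and the scene stay as the last step left them, time stands still between calls to the robot, and variables do not carry over. Pictures are saved under pics/ and viewed, at most 10 in all, crops included, and the job is handed in when it is done.

```bash
mkdir -p pics; ls
python3 - <<'E'
from bench import robot, imaging
import cv2,numpy as np
for n in ("top","scene"):
    p=imaging.camera_params(n); print(n,np.round(p["camera_matrix"],1).tolist(),np.round(p["R"],3).tolist(),np.round(p["t"],3).tolist())
    im=imaging.snapshot(n); cv2.imwrite(f"pics/{n}0.png",im[:,:,::-1]); np.save(f"{n}0.npy",im)
E
```

```text
pics
top [[451.6, 0.0, 275.5], [0.0, 451.6, 217.4], [0.0, 0.0, 1.0]] [[-0.003, -1.0, 0.018], [-0.984, 0.0, -0.18], [0.18, -0.018, -0.984]] [0.045, 0.577, 1.256]
scene [[423.8, 0.0, 279.5], [0.0, 423.8, 213.8], [0.0, 0.0, 1.0]] [[-0.179, 0.984, 0.017], [0.61, 0.125, -0.782], [-0.772, -0.13, -0.623]] [0.046, -0.288, 1.632]
```

View pics/top0.png

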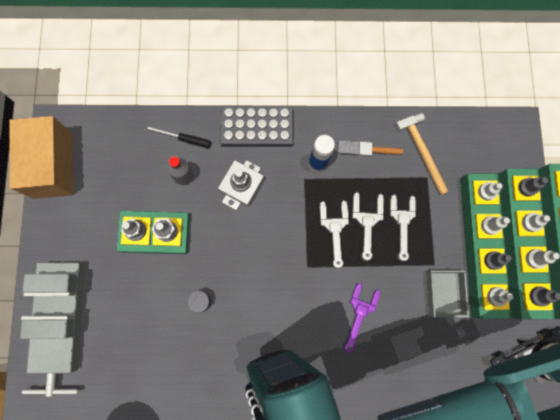

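View pics/scene0.png

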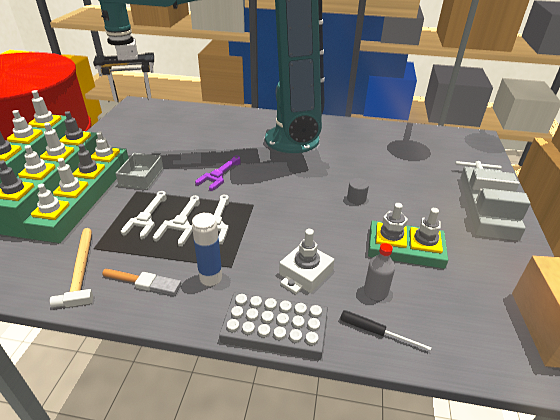

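The top view shows three spanners on the mat, around (334,230), (368,225) and (403,225), with their jaws facing +x. The station chuck is at (241,180), the stored chucks at (133,230) and (166,230), the can at (323,150) and the oiler at (179,168).

```bash
cat > h.py <<'E'
import numpy as np,cv2
from bench import robot, imaging
def ray(p,uv,z):
    K,R,t=map(np.array,(p["camera_matrix"],p["R"],p["t"]))
    c=-R.T@t; d=R.T@np.linalg.inv(K)@np.array([uv[0],uv[1],1.]); return c+d*(z-c[2])/d[2]
def proj(p,X):
    K,R,t=map(np.array,(p["camera_matrix"],p["R"],p["t"])); q=K@(R@np.array(X,float)+t); return q[:2]/q[2]
E
python3 - <<'E'
from h import *
p=imaging.camera_params("top"); im=np.load("top0.npy"); g=im.min(2)
for n,uv,z in [("station chuck tip",(239,170),.14),("st block",(241,184),.045),("can top",(323,143),.19),("oil top",(175,161),.15),("step c",(153,232),.045),("mat c",(369,223),.004),("mat TL",(305,179),.004),("mat BR",(434,266),.004)]: print(n,ray(p,uv,z).round(3))
m=np.zeros(g.shape,np.uint8); m[178:270,303:436]=(g[178:270,303:436]>110)*255
cs,_=cv2.findContours(m,cv2.RETR_EXTERNAL,cv2.CHAIN_APPROX_NONE)
for c in cs:
    if cv2.contourArea(c)<80: continue
    w=np.array([ray(p,q,.018)[:2] for q in c[:,0]])
    (cx,cy),(a,b),th=cv2.minAreaRect((w*1000).astype(np.float32)); print("sp",round(cx),round(cy),round(a,1),round(b,1),round(th,1), "area",cv2.contourArea(c))
a=cv2.resize(im[150:275,215:300],None,fx=4,fy=4,interpolation=cv2.INTER_CUBIC); b=cv2.resize(im[150:275,110:195],None,fx=4,fy=4,interpolation=cv2.INTER_CUBIC)
cv2.imwrite("pics/crop1.png",np.hstack([b,a])[:,:,::-1])
o=robot.get_obs(); print(o["tool_pos"],o["ee_rot"],o["time"])
p=imaging.camera_params("wrist"); R=np.array(p["R"]); print("wcam",(-R.T@p["t"]).round(3),R.round(2).tolist(),np.array(p["camera_matrix"]).round(0).tolist())
E
```

```text
station chuck tip [0.693 0.146 0.14 ]
st block [0.678 0.145 0.045]
can top [ 0.753 -0.081  0.19 ]
oil top [0.715 0.319 0.15 ]
step c [0.535 0.397 0.045]
mat c [ 0.568 -0.238  0.004]
mat TL [ 0.705 -0.047  0.004]
mat BR [ 0.439 -0.426  0.004]
sp 531 -131 203.4 84.2 0.2 area 735.5
sp 553 -334 75.5 194.9 86.8 area 673.0
sp 559 -231 90.5 201.0 87.3 area 746.5
[ 0.21999028 -0.50358143  0.21543738] [-3.13965349e+00 -2.21485668e-04  4.11777886e-01] 0.1
wcam [ 0.291 -0.473  0.384] [[0.4, -0.92, -0.0], [-0.88, -0.39, 0.27], [-0.25, -0.11, -0.96]] [[317.0, 0.0, 274.0], [0.0, 317.0, 204.0], [0.0, 0.0, 1.0]]
```

View pics/crop1.png

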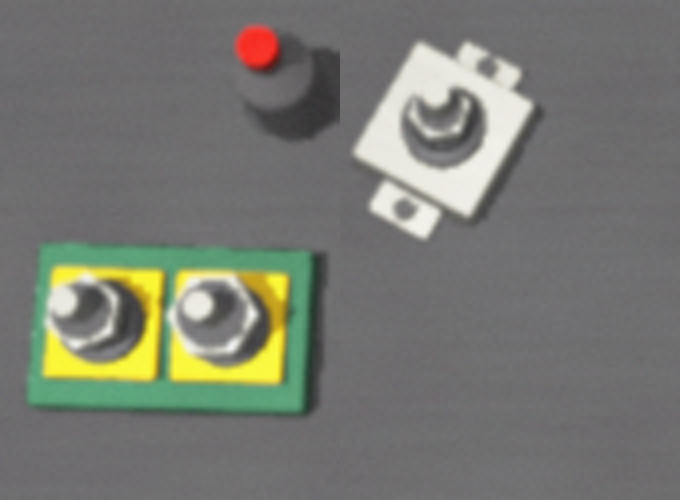

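The station nut (right half, around (440,115)) is clearly the smallest of the three, so it is nut_k. Its spanner is the one with the 75 mm head, at y≈-0.334. Next I move the wrist camera over the station to measure the nut.

```bash
R='[2.4,4,0.5,0,0,-1.5,1]'; python3 -m pendant '[[2.4,4,0.5,0,0,-1.5,1],[2.4,4,0.5,0,0,-1.5,1],[2.4,4,0.5,0,0,-1.5,1],[2.4,4,0.5,0,0,-1.5,1],[2.4,4,0.5,0,0,-1.5,1],[2.4,4,0.5,0,0,-1.5,1],[2.4,4,0.5,0,0,-1.5,1],[2.4,4,0.5,0,0,-1.5,1]]'
python3 -m pendant '[[2.4,4,0.5,0,0,-1.5,1],[2.4,4,0.5,0,0,-1.5,1],[2.4,4,0.5,0,0,-1.5,1],[2.4,4,0.5,0,0,-1.5,1],[2.4,4,0.5,0,0,-1.5,1],[2.4,4,0.5,0,0,-1.5,1],[2.4,4,0.5,0,0,-1.5,1],[2.4,4,0.5,0,0,-1.5,1]]'
python3 -m pendant '[[0,0,0,0,0,0,1],[0,0,0,0,0,0,1]]'
python3 - <<'E'
from h import *
import pickle
p=imaging.camera_params("wrist"); im=imaging.snapshot("wrist"); pickle.dump((p,im),open("w1.pkl","wb"))
c=proj(p,[.69,.146,.098]); print(c,(-np.array(p["R"]).T@p["t"]).round(3))
u,v=int(c[0]),int(c[1]); a=im[max(0,v-75):v+75,max(0,u-100):u+100]; print(max(0,v-75),max(0,u-100))
cv2.imwrite("pics/st1.png",cv2.resize(a,None,fx=4,fy=4,interpolation=cv2.INTER_CUBIC)[:,:,::-1])
E
```

```text
time: 0.9
tool_pos: [0.4125, -0.1822, 0.2563]
ee_rot: [-3.141, 0.0, 0.201]
wrist_force: [-0.1, -0.1, 0.4]
width: 0.0943
finger_force: 0.0
time: 1.7
tool_pos: [0.6046, 0.1378, 0.296]
ee_rot: [3.141, 0.001, -0.008]
wrist_force: [0.7, -0.9, -0.1]
width: 0.0941
finger_force: 0.0
time: 1.9
tool_pos: [0.6041, 0.1366, 0.2949]
ee_rot: [3.141, 0.003, -0.005]
wrist_force: [-0.1, -0.8, 0.5]
width: 0.0941
finger_force: 0.0
[264.12997895 106.80474927] [0.682 0.136 0.463]
31 164
```

View pics/st1.png

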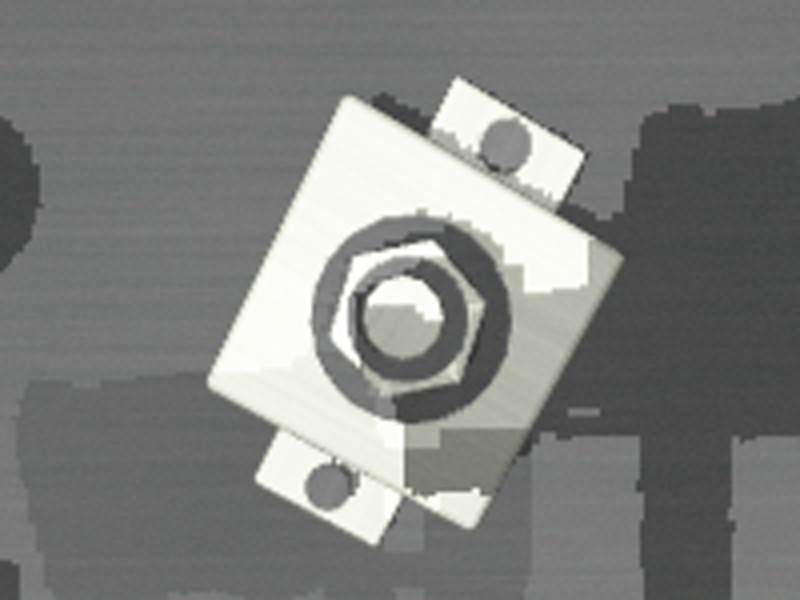

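The hex nut corners are at crop pixels (432,240), (350,258), (330,330), (390,397), (462,382) and (485,303). The mill tip is at (402,317) and the flange centre at (411,318).

Run:
```python
from h import *
import pickle
p,im=pickle.load(open("w1.pkl","rb"))
f=lambda x,y,z: ray(p,(164+(x+.5)/4-.5,31+(y+.5)/4-.5),z)
V=np.array([f(x,y,.098)[:2] for x,y in [(432,240),(350,258),(330,330),(390,397),(462,382),(485,303)]])
c=V.mean(0); d=V-c; print("nut",c.round(4),"R",np.linalg.norm(d,axis=1).round(4),"ang",np.degrees(np.arctan2(d[:,1],d[:,0])).round(1))
a=np.arctan2(d[:,1],d[:,0]); print("flat dir mod60:",(np.degrees(np.angle(np.exp(6j*a).mean()))/6))
print("mill",f(402,317,.14).round(4),"flange",f(411,318,.057).round(4))
B=np.array([f(x,y,.045)[:2] for x,y in [(348,97),(622,258),(472,528),(208,383)]]); print("block",B.mean(0).round(4),np.linalg.norm(B-np.roll(B,1,0),axis=1).round(4)); e=B[1]-B[0]; print(np.degrees(np.arctan2(e[1],e[0])))
```

```text
nut [0.6862 0.1443] R [0.0217 0.0224 0.0219 0.0217 0.0226 0.0216] ang [ -18.1   44.3   97.3  165.6 -138.9  -79. ]
flat dir mod60: -18.12616914016859
mill [0.6862 0.1448 0.14  ] flange [0.687  0.1445 0.057 ]
block [0.686  0.1442] [0.0961 0.0964 0.0965 0.0969]
-118.9037753665865
```

The nut centre is (0.6865, 0.1445), and its corner radius of 22 mm matches the size given. The flats lie at -18° mod 60, so I'll put the spanner on at a heading of +42°. Now I go over to spanner_k.

```bash
python3 -m pendant '[[-0.65,-4.7,-0.4,0,0,0,0.6],[-0.65,-4.7,-0.4,0,0,0,0.6],[-0.65,-4.7,-0.4,0,0,0,0.6],[-0.65,-4.7,-0.4,0,0,0,0.6],[-0.65,-4.7,-0.4,0,0,0,0.6],[-0.65,-4.7,-0.4,0,0,0,0.6],[-0.65,-4.7,-0.4,0,0,0,0.6],[-0.65,-4.7,-0.4,0,0,0,0.6]]'
python3 -m pendant '[[-0.65,-4.7,-0.4,0,0,0,0.6],[-0.65,-4.7,-0.4,0,0,0,0.6],[0,0,0,0,0,0,0.6],[0,0,0,0,0,0,0.6]]'
python3 - <<'E'
from h import *
p=imaging.camera_params("wrist"); im=imaging.snapshot("wrist")
g=im.min(2); m=((g>110)*255).astype(np.uint8)
c0=proj(p,[.553,-.334,.018]); print(c0)
cs,_=cv2.findContours(m,cv2.RETR_EXTERNAL,cv2.CHAIN_APPROX_NONE)
for c in cs:
    if cv2.contourArea(c)<1500: continue
    w=np.array([ray(p,q,.02)[:2] for q in c[:,0]])
    print(cv2.contourArea(c),cv2.minAreaRect((w*1000).astype(np.float32)))
    if abs(w[:,1].mean()+.334)<.03:
        for z in (.018,.027):
            W=np.array([ray(p,q,z)[:2] for q in c[:,0]])
            for lo,hi in ((.47,.485),(.49,.50),(.51,.52),(.53,.54),(.55,.56),(.60,.61),(.62,.63),(.635,.645)):
                s=W[(W[:,0]>lo)&(W[:,0]<hi)]
                if len(s): print(z,lo,s[:,1].min().round(4),s[:,1].max().round(4))
            print("x range",W[:,0].min(),W[:,0].max())
cv2.imwrite("pics/sp1.png",im[:,:,::-1])
E
```

```text
time: 2.75
tool_pos: [0.5497, -0.2431, 0.2653]
ee_rot: [3.141, -0.001, -0.01]
wrist_force: [0.5, -0.4, 0.3]
width: 0.0565
finger_force: 0.0
time: 3.15
tool_pos: [0.5371, -0.3358, 0.2564]
ee_rot: [-3.141, 0.001, -0.011]
wrist_force: [-0.2, 0.3, -0.3]
width: 0.0566
finger_force: 0.0
[272.01867499 164.7350459 ]
5588.5 ((222.6308135986328, -333.2872314453125), (282.0852966308594, 72.72941589355469), 89.27770233154297)
x range 0.18238289314157474 0.2584591524236365
x range 0.19195121824593941 0.2663441291210026
3782.5 ((385.48101806640625, -337.8489990234375), (113.592529296875, 132.988037109375), 85.57988739013672)
x range 0.3207079026243752 0.44713735934587184
x range 0.32721549384725895 0.45084743099328917
9629.5 ((460.7764587402344, -41.75172424316406), (155.5037078857422, 291.2463684082031), 76.18390655517578)
5416.5 ((515.6007080078125, -468.1486511230469), (82.87598419189453, 198.8839569091797), 89.97444152832031)
3547.5 ((532.9501953125, -138.41424560546875), (202.7173309326172, 81.20164489746094), 2.774662733078003)
3276.5 ((552.896240234375, -337.8321228027344), (72.720771789550
[... 172 characters left out ...]
301
0.018 0.6 -0.3771 -0.3047
0.018 0.62 -0.3791 -0.3066
0.018 0.635 -0.379 -0.3071
x range 0.45332129823490497 0.6531842458249011
0.027 0.47 -0.3462 -0.3209
0.027 0.49 -0.3437 -0.3253
0.027 0.51 -0.3452 -0.327
0.027 0.53 -0.3466 -0.3286
0.027 0.55 -0.3479 -0.3302
0.027 0.6 -0.3762 -0.3054
0.027 0.62 -0.3782 -0.3073
0.027 0.635 -0.378 -0.3078
x range 0.45689453713349804 0.6523350935909824
3900.5 ((556.7178955078125, -232.91680908203125), (88.8478012084961, 203.8673095703125), 85.55397033691406)
2383.0 ((657.3656005859375, -627.1875), (62.41914367675781, 77.12979888916016), 6.839672565460205)
2018.0 ((718.85546875, -300.362060546875), (259.3092041015625, 31.496728897094727), 88.3176040649414)
```

View pics/sp1.png

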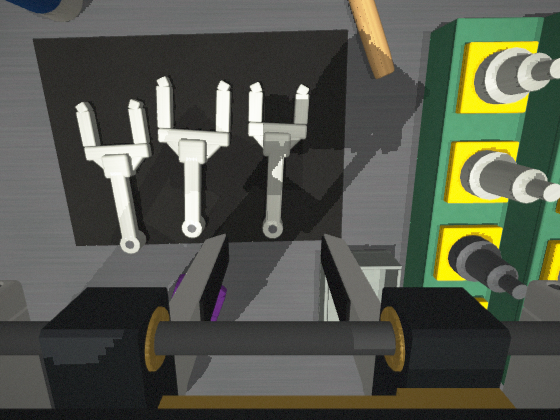

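The view shows the three spanners with heads at y≈120 px, and spanner_k at the right, around (275,170). The two rows of chucks in the green rack to its right are clear of the gripper. The jaw centre is about (0.630, -0.3425) at a heading of -3.8°, and I'll grasp the handle 88 mm behind it.

```bash
python3 -m pendant '[[0.5,-0.1,-4,0,0,-3.2,0.6],[0,0,-4.5,0,0,0,0.6],[0,0,-4.5,0,0,0,0.6],[0,0,-4.5,0,0,0,0.6],[0,0,-3,0,0,0,0.6],[0,0,-1.5,0,0,0,0.6],[0,0,-0.8,0,0,0,0.6],[0,0,0,0,0,0,0.6]]'
```

```text
time: 4.0
tool_pos: [0.5445, -0.3346, 0.0291]
ee_rot: [3.141, -0.001, -0.062]
wrist_force: [-0.6, 1.2, 0.1]
width: 0.0563
finger_force: 0.0
```

```bash
python3 -m pendant '[[-0.2,-0.25,-0.6,0,0,0,0.6],[0,0,-0.6,0,0,0,0.6],[0,0,0,0,0,0,0.6]]'; python3 -m pendant '[[0,0,0,0,0,0,0],[0,0,0,0,0,0,0],[0,0,0,0,0,0,0],[0,0,0,0,0,0,0],[0,0,0,0,0,0,0],[0,0,0,0,0,0,0],[0,0,0,0,0,0,0]]'
```

```text
time: 4.3
tool_pos: [0.542, -0.3377, 0.0166]
ee_rot: [3.141, -0.0, -0.063]
wrist_force: [-0.1, 0.6, -0.3]
width: 0.0562
finger_force: 0.0
time: 5.0
tool_pos: [0.5422, -0.3371, 0.0166]
ee_rot: [-3.141, 0.0, -0.063]
wrist_force: [-0.5, 1.3, 0.3]
width: 0.0201
finger_force: 30.0
```

```bash
python3 -m pendant '[[0,0,1,0,0,0,0],[0,0,3,0,0,0,0],[0,0,3.5,0,0,0,0],[0,0,3,0,0,0,0],[-1,2,0,0,0,0,0],[-1,4,0,0,0,2,0],[-1,4.5,0,0,0,3,0],[-1,4.5,0,0,0,5,0]]'
python3 -m pendant '[[-0.5,4.5,0,0,0,6,0],[0,4.5,0,0,0,6,0],[0.5,4.5,0,0,0,6,0],[1.5,4,0,0,0,6,0],[2,3,0,0,0,6,0],[2,2,0,0,0,5.6,0],[1,0.5,0,0,0,0,0],[0,0,0,0,0,0,0]]'
python3 - <<'E'
from h import *
im=imaging.snapshot("wrist"); cv2.imwrite("pics/w3.png",im[:,:,::-1])
im=imaging.snapshot("scene");p=imaging.camera_params("scene"); u,v=proj(p,[.65,.1,.09]).astype(int); print(u,v)
cv2.imwrite("pics/s3.png",cv2.resize(im[v-75:v+75,u-100:u+100],None,fx=4,fy=4,interpolation=cv2.INTER_CUBIC)[:,:,::-1])
E
```

```text
time: 5.8
tool_pos: [0.5008, -0.1864, 0.1207]
ee_rot: [-3.141, 0.002, 0.113]
wrist_force: [1.2, -0.0, -3.7]
width: 0.0199
finger_force: 30.0
time: 6.6
tool_pos: [0.5675, 0.0427, 0.1207]
ee_rot: [-3.141, 0.002, 0.733]
wrist_force: [-0.3, -0.0, -4.7]
width: 0.02
finger_force: 30.0
291 234
```

View pics/s3.png

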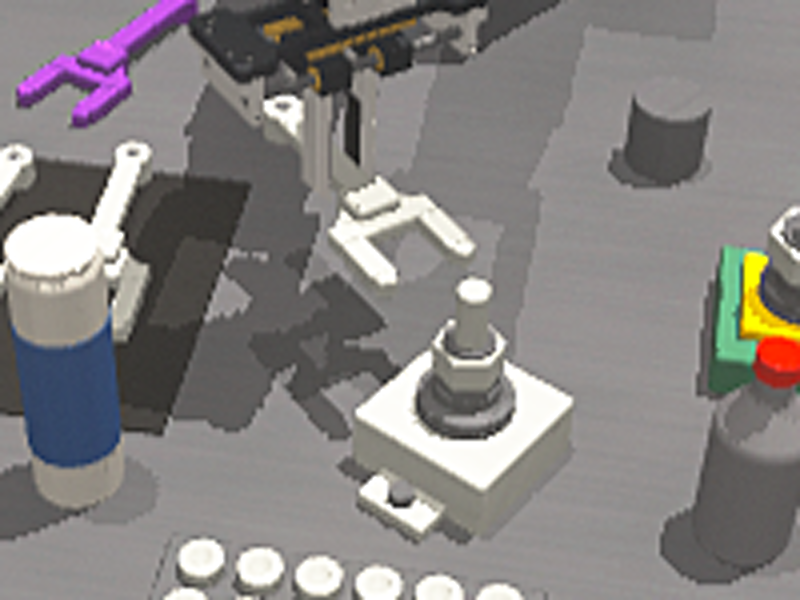

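The spanner is held and clear of the chuck, with prong tips in the crop near (385,278) and (465,248). I check the droop against the predicted tip pixels, then compute the jaw centre.

Run:
```python
from h import *
o=robot.get_obs(); t=np.array(o["tool_pos"]); y=o["ee_rot"][2]; h=np.array([np.cos(y),np.sin(y),0]); n=np.array([-h[1],h[0],0])
p=imaging.camera_params("scene"); u0,v0=191,159
for s in (1,-1):
  for dz in (-.0126,.0014):
    print(s,dz,((proj(p,t+.110*h+s*.026*n+[0,0,dz])-[u0,v0])*4).round())
print("foot",((proj(p,t-.075*h+[0,0,.0104])-[u0,v0])*4).round())
print("scene z per cm px", (4*(proj(p,t+.11*h+[0,0,.01])-proj(p,t+.11*h))).round(1))
print(t,np.degrees(y)); tgt=np.array([.6865,.1445])
for so in (.06,0): g=tgt-(.088+so)*np.array([np.cos(np.radians(42)),np.sin(np.radians(42))]); print(so,g.round(4),((g-t[:2])*100).round(2))
```

```text
1 -0.0126 [461. 266.]
1 0.0014 [462. 249.]
-1 -0.0126 [391. 293.]
-1 0.0014 [391. 276.]
foot [278. 102.]
scene z per cm px [  0.7 -12.5]
[0.56632588 0.04140314 0.12085121] 41.89582211772571
0.06 [0.5765 0.0455] [1.02 0.41]
0 [0.6211 0.0856] [5.48 4.42]
```

View pics/w3.png

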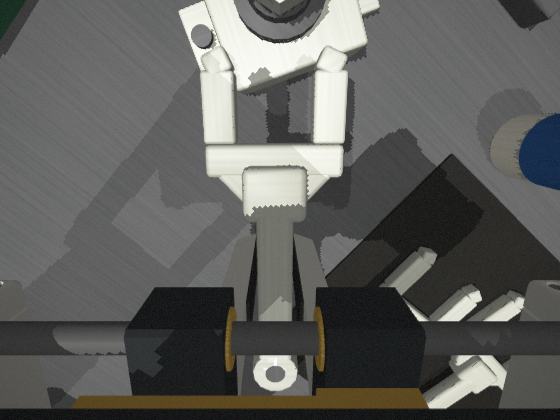

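The wrist view shows the prong tips at (216,57) and (331,55), symmetric about the tool axis, so there is no droop or skew. I lower to nut height and line up.

```bash
python3 -m pendant '[[0.25,-0.28,-1.4,0,0,0,0],[0,0,-1.4,0,0,0,0],[0,0,0,0,0,0,0],[0,0,0,0,0,0,0],[0,0,0,0,0,0,0]]'
python3 - <<'E'
from h import *
o=robot.get_obs(); t=np.array(o["tool_pos"]); y=o["ee_rot"][2]; h=np.array([np.cos(y),np.sin(y)]); d=np.array([.6865,.1445])-t[:2]
print(t,np.degrees(y),"along",d@h,"lat",-h[1]*d[0]+h[0]*d[1])
E
```

```text
time: 7.2
tool_pos: [0.5697, 0.0394, 0.0937]
ee_rot: [3.141, -0.0, 0.733]
wrist_force: [0.8, 0.1, -3.7]
width: 0.0198
finger_force: 30.0
[0.56971343 0.03944848 0.09370408] 41.96930416271421 along 0.1570825440086694 lat 7.178387413972476e-06
```

```bash
python3 -m pendant '[[0.74,0.67,0,0,0,0,0],[0.74,0.67,0,0,0,0,0],[0.74,0.67,0,0,0,0,0],[0.52,0.47,0,0,0,0,0],[0.37,0.335,0,0,0,0,0],[0.37,0.335,0,0,0,0,0],[0,0,0,0,0,0,0]]'; python3 -m pendant '[[0.37,0.335,0,0,0,0,0],[0.37,0.335,0,0,0,0,0],[0,0,0,0,0,0,0]]'
python3 -m pendant '[[0.37,0.335,0,0,0,0,0],[0.37,0.335,0,0,0,0,0],[0,0,0,0,0,0,0]]'
python3 - <<'E'
from h import *
o=robot.get_obs(); t=np.array(o["tool_pos"]); y=o["ee_rot"][2]; h=np.array([np.cos(y),np.sin(y)]); d=np.array([.6865,.1445])-t[:2]
print(t,np.degrees(y),"along",d@h,"lat",-h[1]*d[0]+h[0]*d[1],o["wrist_force"])
E
```

```text
time: 7.9
tool_pos: [0.6048, 0.0716, 0.0934]
ee_rot: [3.142, -0.0, 0.734]
wrist_force: [-1.2, 0.3, -3.9]
width: 0.0198
finger_force: 30.0
time: 8.2
tool_pos: [0.6123, 0.0782, 0.0936]
ee_rot: [3.141, -0.0, 0.733]
wrist_force: [-0.4, 0.1, -4.6]
width: 0.0199
finger_force: 30.0
time: 8.5
tool_pos: [0.6197, 0.0851, 0.0935]
ee_rot: [3.141, -0.001, 0.733]
wrist_force: [-1.1, 0.4, -4.3]
width: 0.0198
finger_force: 30.0
[0.61973668 0.08506423 0.09352928] 42.02056811786107 along 0.08938491977893179 lat -0.0005360867913823397 [-1.11339049  0.39449182 -4.34406064]
```

```bash
python3 -m pendant '[[0.11,0.10,0,0,0,0,0],[0,0,0,0,0,0,0],[0,0,0,0,0,0,0]]'; python3 -m pendant '[[0.11,0.10,0,0,0,0,0],[0,0,0,0,0,0,0],[0,0,0,0,0,0,0]]'
python3 - <<'E'
from h import *
im=imaging.snapshot("wrist"); cv2.imwrite("pics/w4.png",cv2.resize(im[0:220,150:400],None,fx=2.6,fy=2.6,interpolation=cv2.INTER_CUBIC)[:,:,::-1])
E
```

```text
time: 8.8
tool_pos: [0.6203, 0.0855, 0.0935]
ee_rot: [3.141, 0.0, 0.733]
wrist_force: [-0.4, 0.4, -4.2]
width: 0.0196
finger_force: 30.0
time: 9.1
tool_pos: [0.6215, 0.0865, 0.0935]
ee_rot: [3.141, 0.0, 0.733]
wrist_force: [-0.3, -0.7, -4.8]
width: 0.0195
finger_force: 30.0
```

View pics/w4.png

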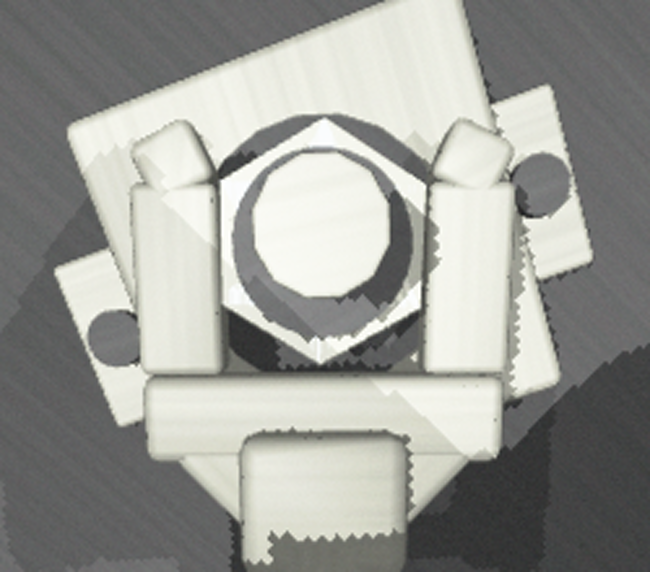

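The spanner is fully seated: the nut at (322,235) sits between the prongs, with its corner at the closed end near (322,362). Next I work out the arc rows about the chuck axis.

Run:
```python
import numpy as np
r=8.75
th=[42,38,34,30,26,22,18,14,10,6,4,2,0,-2,-4,-6,-8,-10]
P=np.array([[-r*np.cos(np.radians(a)),-r*np.sin(np.radians(a))] for a in th]); 
for a,d in zip(th[1:],np.diff(P,axis=0).round(2)): print(a,d)
```

```text
38 [-0.39  0.47]
34 [-0.36  0.49]
30 [-0.32  0.52]
26 [-0.29  0.54]
22 [-0.25  0.56]
18 [-0.21  0.57]
14 [-0.17  0.59]
10 [-0.13  0.6 ]
6 [-0.08  0.6 ]
4 [-0.03  0.3 ]
2 [-0.02  0.3 ]
0 [-0.01  0.31]
-2 [0.01 0.31]
-4 [0.02 0.3 ]
-6 [0.03 0.3 ]
-8 [0.04 0.3 ]
-10 [0.05 0.3 ]
```

```bash
cat > st.py <<'E'
from h import *
o=robot.get_obs(); t=np.array(o["tool_pos"]); d=np.array([.6865,.1445])-t[:2]
print("yaw",round(np.degrees(o["ee_rot"][2]),1),"pos angle",round(np.degrees(np.arctan2(d[1],d[0])),1),"r",np.linalg.norm(d).round(4),"F",np.round(o["wrist_force"],1),"M",np.round(o["wrist_torque"],2))
E
python3 -m pendant '[[-0.39,0.47,0,0,0,-4,0],[-0.36,0.49,0,0,0,-4,0],[0,0,0,0,0,0,0]]'; python3 st.py; python3 -m pendant '[[-0.32,0.52,0,0,0,-4,0],[-0.29,0.54,0,0,0,-4,0],[0,0,0,0,0,0,0]]'; python3 st.py
```

```text
time: 9.45
tool_pos: [0.6136, 0.0963, 0.0935]
ee_rot: [3.141, 0.0, 0.594]
wrist_force: [-0.6, 0.4, -4.7]
width: 0.0198
finger_force: 30.0
yaw 34.0 pos angle 33.5 r 0.0873 F [-0.6  0.4 -4.7] M [-0.15  0.06 -0.01]
time: 9.75
tool_pos: [0.6077, 0.1068, 0.0935]
ee_rot: [3.141, 0.0, 0.456]
wrist_force: [-0.1, -0.2, -5.2]
width: 0.0197
finger_force: 30.0
yaw 26.1 pos angle 25.6 r 0.0874 F [-0.1 -0.2 -5.2] M [-0.07  0.15 -0.04]
```

```bash
python3 -m pendant '[[-0.25,0.56,0,0,0,-4,0],[-0.21,0.57,0,0,0,-4,0],[-0.17,0.59,0,0,0,-4,0],[0,0,0,0,0,0,0]]'; python3 st.py; python3 -m pendant '[[-0.13,0.6,0,0,0,-4,0],[-0.08,0.6,0,0,0,-4,0],[0,0,0,0,0,0,0]]'; python3 st.py
python3 - <<'E'
from h import *
im=imaging.snapshot("wrist"); cv2.imwrite("pics/w5.png",cv2.resize(im[0:220,150:400],None,fx=2.6,fy=2.6,interpolation=cv2.INTER_CUBIC)[:,:,::-1])
E
```

```text
time: 10.15
tool_pos: [0.6013, 0.124, 0.0934]
ee_rot: [3.141, 0.001, 0.247]
wrist_force: [-1.5, -0.5, -3.7]
width: 0.02
finger_force: 30.0
yaw 14.1 pos angle 13.5 r 0.0876 F [-1.5 -0.5 -3.7] M [-0.    0.25  0.04]
time: 10.45
tool_pos: [0.5991, 0.136, 0.0934]
ee_rot: [3.142, 0.001, 0.108]
wrist_force: [-1.4, -0.2, -4.1]
width: 0.0197
finger_force: 30.0
yaw 6.2 pos angle 5.6 r 0.0878 F [-1.4 -0.2 -4.1] M [0.02 0.43 0.02]
```

View pics/w5.png

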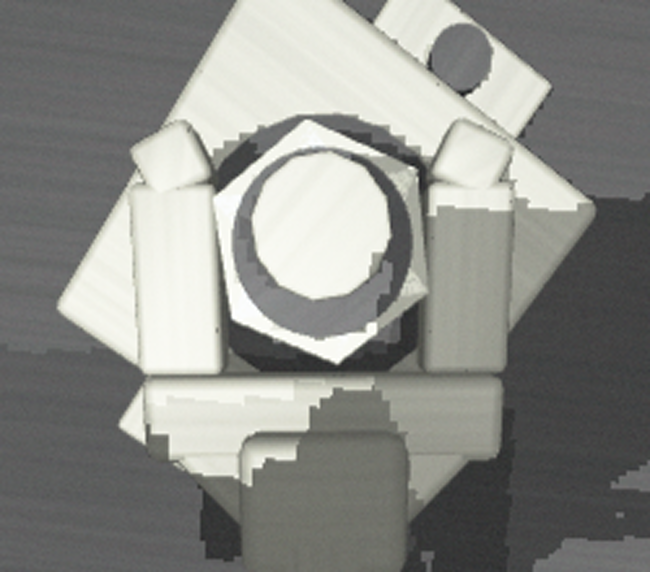

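The nut (centre (320,240)) is following about 7° behind the spanner, which is the jaw play. The stop should therefore come at a yaw of about -11°. I creep on towards it.

```bash
python3 -m pendant '[[-0.03,0.3,0,0,0,-2,0],[-0.02,0.3,0,0,0,-2,0],[-0.01,0.31,0,0,0,-2,0],[0.01,0.31,0,0,0,-2,0],[0.02,0.3,0,0,0,-2,0],[0,0,0,0,0,0,0]]'; python3 st.py;  python3 -m pendant '[[0.03,0.3,0,0,0,-2,0],[0,0,0,0,0,0,0]]'; python3 st.py;python3 -m pendant '[[0.02,0.15,0,0,0,-1,0],[0,0,0,0,0,0,0]]'; python3 st.py; python3 -m pendant '[[0.02,0.15,0,0,0,-1,0],[0,0,0,0,0,0,0]]'; python3 st.py
```

```text
time: 11.1
tool_pos: [0.6003, 0.1464, 0.0936]
ee_rot: [3.133, -0.002, -0.068]
wrist_force: [0.8, -8.5, -3.7]
width: 0.0204
finger_force: 30.8
yaw -3.9 pos angle -1.3 r 0.0862 F [ 0.8 -8.5 -3.7] M [-1.68 -0.05  0.62]
time: 11.3
tool_pos: [0.6008, 0.148, 0.0936]
ee_rot: [3.131, -0.003, -0.103]
wrist_force: [0.4, -11.6, -3.5]
width: 0.0199
finger_force: 31.1
yaw -5.9 pos angle -2.3 r 0.0858 F [  0.4 -11.6  -3.5] M [-2.17 -0.08  0.59]
time: 11.5
tool_pos: [0.6008, 0.1485, 0.0936]
ee_rot: [3.129, -0.003, -0.121]
wrist_force: [0.8, -14.6, -3.1]
width: 0.0202
finger_force: 31.8
yaw -6.9 pos angle -2.7 r 0.0857 F [  0.8 -14.6  -3.1] M [-2.58 -0.03  0.76]
time: 11.7
tool_pos: [0.6012, 0.1492, 0.0936]
ee_rot: [3.128, -0.003, -0.139]
wrist_force: [-0.0, -16.4, -2.9]
width: 0.0202
finger_force: 31.6
yaw -7.9 pos angle -3.2 r 0.0854 F [ -0.  -16.4  -2.9] M [-2.84  0.01  0.71]
```

```bash
python3 - <<'E'
from h import *
import pickle
p=imaging.camera_params("wrist"); im=imaging.snapshot("wrist"); pickle.dump((p,im),open("w6.pkl","wb"))
cv2.imwrite("pics/w6.png",cv2.resize(im[20:165,180:370],None,fx=4,fy=4,interpolation=cv2.INTER_CUBIC)[:,:,::-1])
E
python3 st.py
```

```text
yaw -7.9 pos angle -3.1 r 0.0854 F [  1.3 -15.7  -3.6] M [-2.83 -0.1   0.75]
```

View pics/w6.png

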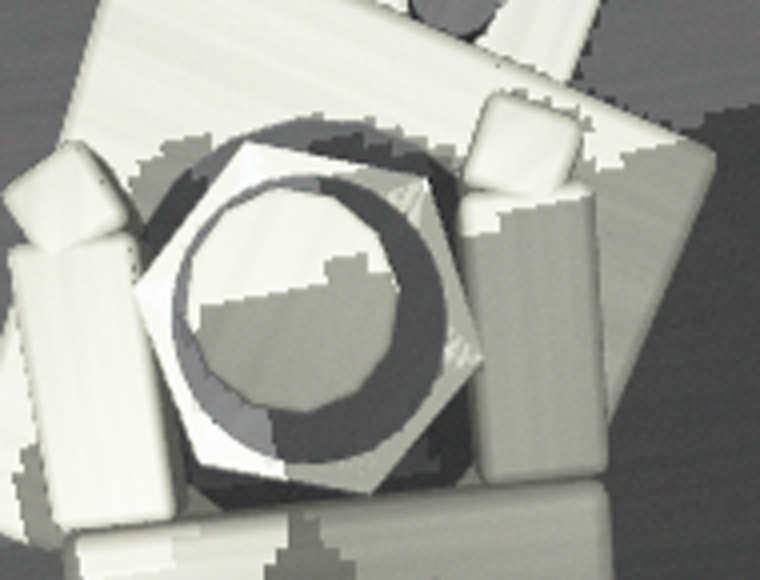

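The picture shows the spanner skewed about 8° in the grip (left prong edge (135,235) to (178,515)). The nut corners are at (250,142), (430,180), (483,355), (372,492), (200,465) and (135,290). I compute the angles.

Run:
```python
from h import *
import pickle
p,im=pickle.load(open("w6.pkl","rb"))
f=lambda x,y,z: ray(p,(180+(x+.5)/4-.5,20+(y+.5)/4-.5),z)[:2]
V=np.array([f(x,y,.098) for x,y in [(250,142),(430,180),(483,355),(372,492),(200,465),(135,290)]]); c=V.mean(0); d=V-c; a=np.arctan2(d[:,1],d[:,0])
print(c,np.linalg.norm(d,axis=1).round(4),np.degrees(a).round(1),np.degrees(np.angle(np.exp(6j*a).mean()))/6)
for P,Q in [((178,515),(135,235)),((483,480),(462,205)),((605,470),(592,195)),((65,525),(12,250))]:
    e=f(*Q,.095)-f(*P,.095); print("prong",np.degrees(np.arctan2(e[1],e[0])).round(1),f(*P,.095).round(4),f(*Q,.095).round(4))
e=f(65,537,.094)-f(605,485,.094); print("head base",np.degrees(np.arctan2(e[1],e[0]))-90)
```

```text
[0.68601305 0.1446886 ] [0.0218 0.0219 0.0215 0.0217 0.0223 0.0219] [  10.9  -49.1 -107.7 -168.1  131.8   71.6] 11.568619010234665
prong -1.5 [0.6652 0.1656] [0.6995 0.1647]
prong -2.3 [0.6641 0.1257] [0.6974 0.1244]
prong -2.5 [0.6631 0.1099] [0.6963 0.1084]
prong -0.7 [0.666  0.1804] [0.6999 0.18  ]
head base -2.6150973671590236
```

The nut now sits at 11.5° and has only moved about 1.5° while I applied roughly 2 N m. That is far above the 0.25 N m needed to turn it, so it is at the solid stop and firmly tight, and more would be forcing it. I back the torque off and centre the jaw on the flats for withdrawal. Watching the forces will show where contact ends.

```bash
python3 -m pendant '[[-0.04,-0.45,0,0,0,2.2,0],[0,0,0,0,0,0,0]]'; python3 st.py; python3 -m pendant '[[-0.04,-0.45,0,0,0,2.2,0],[0,0,0,0,0,0,0]]'; python3 st.py; python3 -m pendant '[[0.01,-0.53,0,0,0,2.2,0],[0,0,0,0,0,0,0]]'; python3 st.py; python3 -m pendant '[[0.02,-0.53,0,0,0,2.2,0],[0.07,-0.5,0,0,0,2.2,0],[0,0,0,0,0,0,0]]'; python3 st.py
```

```text
time: 11.95
tool_pos: [0.6012, 0.1474, 0.0939]
ee_rot: [3.134, -0.004, -0.099]
wrist_force: [0.8, -9.7, -4.2]
width: 0.0203
finger_force: 30.4
yaw -5.7 pos angle -1.9 r 0.0854 F [ 0.8 -9.7 -4.2] M [-1.75 -0.23  0.52]
time: 12.15
tool_pos: [0.6011, 0.1458, 0.0941]
ee_rot: [3.139, -0.005, -0.062]
wrist_force: [4.7, -5.0, -4.7]
width: 0.0202
finger_force: 29.6
yaw -3.6 pos angle -0.9 r 0.0854 F [ 4.7 -5.  -4.7] M [-0.86 -0.68  0.28]
time: 12.35
tool_pos: [0.6012, 0.1432, 0.0942]
ee_rot: [-3.14, -0.005, -0.024]
wrist_force: [5.3, 1.1, -6.6]
width: 0.02
finger_force: 29.4
yaw -1.4 pos angle 0.8 r 0.0853 F [ 5.3  1.1 -6.6] M [ 0.15 -0.79  0.07]
time: 12.65
tool_pos: [0.6018, 0.1349, 0.0942]
ee_rot: [-3.137, -0.005, 0.054]
wrist_force: [5.1, 4.9, -5.7]
width: 0.0199
finger_force: 29.9
yaw 3.1 pos angle 6.5 r 0.0852 F [ 5.1  4.9 -5.7] M [ 0.77 -0.74  0.33]
```

```bash
python3 -m pendant '[[0,0,0,0,0,2.5,0],[0,0,0,0,0,0,0]]'; python3 st.py; python3 -m pendant '[[0,0,0,0,0,2.5,0],[0,0,0,0,0,0,0]]'; python3 st.py
python3 - <<'E'
from h import *
import pickle
p=imaging.camera_params("wrist"); im=imaging.snapshot("wrist"); pickle.dump((p,im),open("w7.pkl","wb"))
# prong edges: bright/dark line segments near the jaw
g=cv2.cvtColor(im,cv2.COLOR_RGB2GRAY)
L=cv2.createLineSegmentDetector().detect(g)[0][:,0]
for x1,y1,x2,y2 in L:
    if 180<min(x1,x2) and max(x1,x2)<370 and max(y1,y2)<165 and np.hypot(x1-x2,y1-y2)>20:
        e=ray(p,(x2,y2),.096)-ray(p,(x1,y1),.096); m=ray(p,((x1+x2)/2,(y1+y2)/2),.096); print(m[:2].round(4),"len",np.linalg.norm(e).round(4),"ang",round(np.degrees(np.arctan2(e[1],e[0]))%180,1))
E
```

```text
time: 12.85
tool_pos: [0.6017, 0.1345, 0.0941]
ee_rot: [-3.139, -0.005, 0.097]
wrist_force: [4.9, 3.3, -5.9]
width: 0.0197
finger_force: 29.5
yaw 5.6 pos angle 6.7 r 0.0854 F [ 4.9  3.3 -5.9] M [ 0.55 -0.69 -0.02]
time: 13.05
tool_pos: [0.6017, 0.1335, 0.0939]
ee_rot: [-3.141, -0.004, 0.14]
wrist_force: [4.9, 1.0, -6.2]
width: 0.0194
finger_force: 29.9
yaw 8.0 pos angle 7.4 r 0.0856 F [ 4.9  1.  -6.2] M [ 0.24 -0.76 -0.11]
[0.6671 0.1483] len 0.0215 ang 81.2
[0.7053 0.1421] len 0.0223 ang 80.9
[0.6793 0.1629] len 0.022 ang 19.4
[0.672  0.1317] len 0.0152 ang 139.8
[0.6984 0.16  ] len 0.0215 ang 140.3
[0.7029 0.1407] len 0.0111 ang 81.3
[0.6969 0.1262] len 0.0116 ang 10.3
[0.6871 0.1619] len 0.0096 ang 178.1
[0.7139 0.1091] len 0.0106 ang 150.4
[0.7092 0.1468] len 0.0114 ang 97.4
[0.7221 0.1368] len 0.032 ang 61.1
[0.7257 0.1192] len 0.0279 ang 61.1
[0.672  0.1636] len 0.018 ang 9.6
[0.6701 0.1499] len 0.0103 ang 74.7
[0.7092 0.1263] len 0.0092 ang 161.4
[0.6978 0.1327] len 0.0115 ang 42.5
[0.7165 0.1693] len 0.0266 ang 150.7
[0.7026 0.1786] len 0.01 ang 123.2
[0.6608 0.1697] len 0.0129 ang 98.1
[0.663  0.1429] len 0.0695 ang 98.6
[0.7223 0.1348] len 0.0097 ang 61.6
[0.6764 0.1805] len 0.0284 ang 7.7
[0.6691 0.1137] len 0.0136 ang 97.8
[0.6747 0.1227] len 0.0132 ang 5.6
[0.6769 0.1791] len 0.0314 ang 8.2
[0.689  0.1085] len 0.021 ang 8.9
[0.6887 0.11  ] len 0.0174 ang 8.3
[0.6565 0.1535] len 0.0146 ang 87.9
```

Run:
```python
from h import *
import pickle
def run(g,box,sc,name):
    L=cv2.createLineSegmentDetector().detect(g)[0][:,0]; out=[]
    for x1,y1,x2,y2 in L:
        l=np.hypot(x1-x2,y1-y2)/sc
        if box[0]<min(x1,x2)/sc and max(x1,x2)/sc<box[1] and max(y1,y2)/sc<box[2] and l>13: out.append((round(float(np.degrees(np.arctan2(y2-y1,x2-x1))%180),1),int((x1+x2)/2/sc),int((y1+y2)/2/sc),int(l)))
    print(name,sorted(out))
for n in ("w4","w5"): run(cv2.imread(f"pics/{n}.png",0),(70,180,145),2.6,n) if False else run(cv2.imread(f"pics/{n}.png",0),(40,210,150),2.6,n)
for n in ("w6","w7"):
    p,im=pickle.load(open(n+".pkl","rb")); run(np.ascontiguousarray(cv2.cvtColor(im,cv2.COLOR_RGB2GRAY)[:170,150:400]),(40,210,170),1,n)
```

```text
w4 [(0.3, 69, 142, 26), (0.6, 172, 145, 34), (18.5, 138, 46, 18), (22.6, 184, 50, 15), (27.1, 110, 110, 13), (28.6, 136, 62, 13), (31.6, 94, 122, 22), (32.4, 115, 135, 16), (33.5, 144, 57, 46), (37.6, 92, 137, 13), (37.8, 156, 56, 22), (42.2, 145, 65, 16), (44.7, 115, 121, 17), (45.0, 72, 86, 17), (45.0, 103, 110, 13), (59.0, 101, 101, 14), (59.7, 94, 111, 17), (60.7, 145, 72, 15), (62.4, 75, 56, 21), (65.3, 79, 58, 14), (69.3, 48, 106, 13), (75.3, 183, 24, 51), (75.4, 157, 83, 13), (86.9, 97, 87, 16), (87.4, 52, 107, 66), (87.7, 82, 106, 69), (88.9, 84, 92, 46), (89.6, 49, 82, 14), (89.7, 50, 99, 14), (90.2, 149, 87, 17), (90.9, 164, 93, 17), (91.7, 163, 126, 29), (92.3, 162, 100, 35), (93.3, 195, 106, 71), (99.0, 157, 98, 15), (104.5, 90, 83, 16), (114.4, 100, 73, 14), (115.7, 171, 56, 20), (115.9, 192, 65, 15), (127.2, 97, 69, 14), (137.4, 94, 54, 13), (147.6, 109, 63, 14), (148.2, 136, 110, 15), (148.6, 58, 53, 15), (148.7, 104, 57, 47), (149.7, 155, 121, 14), (150.4, 141, 129, 17), (157.8, 106, 47, 15), (166.5, 115, 57, 13), (177.4, 121, 43, 17), (178.6, 106, 145, 98), (179.2, 1
[... 2952 characters left out ...]
18), (86.6, 53, 108, 65), (86.6, 83, 122, 36), (86.9, 50, 108, 58), (89.6, 164, 81, 25), (92.4, 191, 158, 20), (92.4, 196, 103, 43), (92.8, 193, 103, 36), (94.1, 163, 128, 26), (96.6, 190, 28, 13), (97.9, 89, 91, 20), (109.3, 91, 56, 15), (113.7, 100, 79, 16), (116.2, 171, 56, 17), (116.3, 168, 54, 20), (117.2, 145, 104, 15), (118.7, 168, 23, 16), (119.5, 191, 64, 15), (123.0, 81, 24, 59), (124.2, 48, 156, 16), (125.0, 150, 7, 18), (127.8, 97, 74, 17), (134.9, 96, 68, 45), (137.9, 145, 131, 30), (152.3, 59, 53, 20), (153.8, 109, 64, 14), (159.0, 104, 51, 18), (166.1, 74, 69, 15), (169.0, 127, 118, 16), (172.4, 128, 133, 19), (173.5, 119, 65, 13), (179.4, 121, 145, 133), (179.9, 69, 143, 24)]
```

Line detection shows the nut came back with the spanner, from 11.5° to 20.5°. The corners wedged in the jaw under the firm pull. I'll break the wedge with an axial tug, then re-tighten more gently.

```bash
python3 -m pendant '[[-0.3,-0.045,0,0,0,0,0],[0,0,0,0,0,0,0]]'; python3 st.py; python3 -m pendant '[[-0.3,-0.045,0,0,0,0,0],[0,0,0,0,0,0,0]]'; python3 st.py
```

```text
time: 13.3
tool_pos: [0.6013, 0.1335, 0.0947]
ee_rot: [-3.14, -0.011, 0.14]
wrist_force: [10.8, 2.9, -9.3]
width: 0.0196
finger_force: 30.0
yaw 8.0 pos angle 7.3 r 0.0859 F [10.8  2.9 -9.3] M [ 0.49 -1.78  0.04]
time: 13.5
tool_pos: [0.6007, 0.1334, 0.0955]
ee_rot: [-3.14, -0.017, 0.139]
wrist_force: [15.0, 3.9, -8.0]
width: 0.0196
finger_force: 30.0
yaw 8.0 pos angle 7.4 r 0.0865 F [15.   3.9 -8. ] M [ 0.66 -2.65  0.07]
```

```bash
python3 -m pendant '[[-0.3,-0.045,0,0,0,0,0],[0,0,0,0,0,0,0]]'; python3 st.py; python3 -m pendant '[[-0.3,-0.045,0,0,0,0,0],[0,0,0,0,0,0,0]]'; python3 st.py
```

```text
time: 13.7
tool_pos: [0.5997, 0.1329, 0.0963]
ee_rot: [-3.141, -0.022, 0.14]
wrist_force: [20.8, 3.8, -9.1]
width: 0.02
finger_force: 30.0
yaw 8.0 pos angle 7.6 r 0.0876 F [20.8  3.8 -9.1] M [ 0.63 -3.42  0.11]
time: 13.9
tool_pos: [0.5986, 0.1323, 0.097]
ee_rot: [-3.141, -0.027, 0.14]
wrist_force: [23.8, 3.3, -11.0]
width: 0.02
finger_force: 30.0
yaw 8.0 pos angle 7.9 r 0.0888 F [ 23.8   3.3 -11. ] M [ 0.64 -4.06  0.26]
```

```bash
cat > jaw.py <<'E'
from h import *
import sys
p=imaging.camera_params("wrist"); im=imaging.snapshot("wrist")
g=cv2.cvtColor(im,cv2.COLOR_RGB2GRAY); C=np.array([.6865,.1445])
L=cv2.createLineSegmentDetector().detect(g)[0][:,0]; N=[];S=[]
for x1,y1,x2,y2 in L:
    A,B=ray(p,(x1,y1),.098)[:2],ray(p,(x2,y2),.098)[:2]; e=B-A; l=np.linalg.norm(e)
    if l<.008: continue
    a=np.degrees(np.arctan2(e[1],e[0])); n=np.array([-e[1],e[0]])/l; d=(A-C)@n; m=(A+B)/2-C
    if .0170<abs(d)<.0205 and l>.013 and l<.024 and np.linalg.norm(m)<.024: N.append((a%60,l,abs(d),m.round(3)))
    A,B=ray(p,(x1,y1),.095)[:2],ray(p,(x2,y2),.095)[:2]; e=B-A; l=np.linalg.norm(e); n=np.array([-e[1],e[0]])/l
    if l>.055 and l<.085: print("head bar: heading",round((a%180)-90,1),"dist to C mm",round(abs((A-C)@n)*1000,1),"len",l.round(3))
for a in N: print("nut edge mod60",round(a[0],1),"len",a[1].round(4),"d",a[2].round(4),a[3])
E
python3 jaw.py; python3 st.py
```

```text
head bar: heading 9.0 dist to C mm 24.1 len 0.069
head bar: heading 8.0 dist to C mm 158.2 len 0.079
head bar: heading 7.9 dist to C mm 183.4 len 0.067
head bar: heading 7.9 dist to C mm 189.5 len 0.068
head bar: heading 88.5 dist to C mm 111.2 len 0.079
head bar: heading 88.3 dist to C mm 97.5 len 0.072
nut edge mod60 20.5 len 0.0207 d 0.0196 [-0.019  0.004]
nut edge mod60 19.3 len 0.0216 d 0.0195 [-0.007  0.018]
nut edge mod60 21.0 len 0.021 d 0.0189 [-0.013 -0.014]
nut edge mod60 20.5 len 0.0209 d 0.0191 [0.012 0.015]
nut edge mod60 21.1 len 0.0211 d 0.0186 [ 0.018 -0.003]
nut edge mod60 14.0 len 0.0168 d 0.02 [ 0.007 -0.019]
yaw 8.0 pos angle 7.9 r 0.0888 F [ 22.6   3.2 -10.2] M [ 0.65 -4.05  0.22]
```

```bash
python3 -m pendant '[[0.4,0.06,0,0,0,0,0],[0,0,0.3,0,2,0,0],[0,0,0.3,0,2,0,0],[0,0,0,0,0,0,0]]'; python3 st.py; python3 -m pendant '[[0,0,-0.4,0,-2,0,0],[0,0,-0.4,0,-2,0,0],[0,0,-0.3,0,-2,0,0],[0,0,0,0,0,0,0]]';python3 st.py; python3 -m pendant '[[0,0,0.25,0,1,0,0],[0,0,0.25,0,1,0,0],[0,0,0,0,0,0,0]]';python3 st.py; python3 jaw.py | grep -v "dist to C mm 1\|mm 9"
```

```text
time: 14.35
tool_pos: [0.5988, 0.1322, 0.1021]
ee_rot: [-3.132, 0.054, 0.14]
wrist_force: [12.5, 1.5, -5.6]
width: 0.0199
finger_force: 30.0
yaw 8.0 pos angle 8.0 r 0.0885 F [12.5  1.5 -5.6] M [ 0.33 -2.45  0.18]
time: 14.75
tool_pos: [0.5968, 0.1321, 0.092]
ee_rot: [3.136, -0.049, 0.14]
wrist_force: [8.0, 0.4, -1.6]
width: 0.0199
finger_force: 30.0
yaw 8.0 pos angle 7.9 r 0.0906 F [ 8.   0.4 -1.6] M [ 0.15 -1.75  0.16]
time: 15.05
tool_pos: [0.597, 0.132, 0.096]
ee_rot: [-3.141, -0.012, 0.139]
wrist_force: [9.6, 0.6, -3.3]
width: 0.0199
finger_force: 30.0
yaw 8.0 pos angle 7.9 r 0.0904 F [ 9.6  0.6 -3.3] M [ 0.3  -1.8   0.21]
nut edge mod60 17.5 len 0.0217 d 0.0197 [-0.019  0.005]
nut edge mod60 16.7 len 0.021 d 0.0195 [-0.007  0.018]
nut edge mod60 18.6 len 0.022 d 0.0189 [-0.013 -0.013]
nut edge mod60 18.6 len 0.0213 d 0.0185 [ 0.018 -0.004]
nut edge mod60 17.5 len 0.0209 d 0.0191 [0.012 0.015]
```

Rocking works: the lag dropped from 12° to 9°. I'll do some more of it.

```bash
python3 -m pendant '[[-0.1,0,0.35,0,2,0,0],[-0.1,0,0.35,0,2,0,0],[0,0,-0.4,0,-2.5,0,0],[0,0,-0.4,0,-2.5,0,0],[0,0,-0.4,0,-2.5,0,0],[0,0,0.4,0,2.5,0,0],[0,0,0.1,0,1,0,0]]';python3 st.py; python3 jaw.py | grep -v "dist to C mm 1\|mm 9"
```

```text
time: 15.8
tool_pos: [0.5902, 0.1316, 0.0948]
ee_rot: [-3.141, -0.0, 0.14]
wrist_force: [-0.8, -0.5, -2.0]
width: 0.0194
finger_force: 30.0
yaw 8.0 pos angle 7.6 r 0.0972 F [-0.8 -0.5 -2. ] M [-0.   -0.12  0.08]
head bar: heading 61.0 dist to C mm 34.9 len 0.055
nut edge mod60 17.3 len 0.0222 d 0.0196 [-0.019  0.005]
nut edge mod60 17.2 len 0.0223 d 0.0189 [-0.013 -0.013]
nut edge mod60 16.1 len 0.0209 d 0.0195 [-0.006  0.019]
nut edge mod60 17.6 len 0.0191 d 0.0192 [0.011 0.016]
nut edge mod60 21.0 len 0.0132 d 0.0204 [ 0.02  -0.003]
```

```bash
sed -i 's/if l>.055 and l<.085: /if l>.02 and abs((a%180)-90)<30 and .018<abs((A-C)@n)<.045 and (A-C)[0]<0: /' jaw.py; python3 -m pendant '[[0.1,-0.65,0,0,0,4,0],[0.12,-0.6,0,0,0,4,0],[0,0,0,0,0,0,0],[0,0,0,0,0,0,0]]'; python3 st.py; python3 jaw.py
```

```text
time: 16.25
tool_pos: [0.5917, 0.119, 0.0928]
ee_rot: [-3.141, 0.002, 0.277]
wrist_force: [-0.1, 0.2, -4.5]
width: 0.0197
finger_force: 30.0
yaw 15.9 pos angle 15.1 r 0.0981 F [-0.1  0.2 -4.5] M [ 0.04  0.1  -0.03]
head bar: heading -13.0 dist to C mm 19.7 len 0.022
head bar: heading -29.2 dist to C mm 41.6 len 0.022
head bar: heading 16.2 dist to C mm 33.1 len 0.055
head bar: heading 19.0 dist to C mm 44.9 len 0.029
nut edge mod60 17.0 len 0.0217 d 0.0196 [-0.019  0.005]
nut edge mod60 17.6 len 0.0212 d 0.0195 [-0.006  0.019]
nut edge mod60 17.2 len 0.021 d 0.0189 [-0.013 -0.013]
nut edge mod60 15.8 len 0.0184 d 0.0189 [0.012 0.015]
nut edge mod60 21.7 len 0.013 d 0.0202 [ 0.02  -0.004]
```

```bash
python3 -m pendant '[[0.3,0.07,0,0,0,0,0],[0.3,0.07,0,0,0,0,0],[0.2,0.05,0,0,0,0,0],[0.14,0.04,0,0,0,0,0],[0,0,0,0,0,0,0]]'; python3 st.py; python3 jaw.py
```

```text
time: 16.8
tool_pos: [0.6017, 0.1212, 0.0934]
ee_rot: [3.142, 0.0, 0.279]
wrist_force: [-1.2, 0.4, -4.6]
width: 0.0199
finger_force: 30.0
yaw 16.0 pos angle 15.3 r 0.0879 F [-1.2  0.4 -4.6] M [-0.01  0.14 -0.02]
head bar: heading -12.7 dist to C mm 19.8 len 0.022
head bar: heading 16.0 dist to C mm 32.5 len 0.02
head bar: heading 16.6 dist to C mm 22.7 len 0.056
head bar: heading 18.9 dist to C mm 34.8 len 0.029
nut edge mod60 17.3 len 0.0214 d 0.0196 [-0.019  0.005]
nut edge mod60 17.1 len 0.0211 d 0.0192 [0.013 0.014]
nut edge mod60 17.3 len 0.0213 d 0.0185 [ 0.018 -0.004]
nut edge mod60 11.4 len 0.0133 d 0.0202 [-0.004 -0.021]
nut edge mod60 17.0 len 0.0203 d 0.0194 [-0.006  0.018]
```

```bash
python3 -m pendant '[[-0.08,0.3,0,0,0,-2,0],[-0.07,0.3,0,0,0,-2,0],[-0.06,0.3,0,0,0,-2,0],[-0.05,0.3,0,0,0,-2,0],[0,0,0,0,0,0,0]]'; python3 st.py; python3 jaw.py; python3 -m pendant '[[-0.02,0.15,0,0,0,-1,0],[-0.02,0.15,0,0,0,-1,0],[0,0,0,0,0,0,0]]'; python3 st.py; python3 jaw.py
```

```text
time: 17.35
tool_pos: [0.5992, 0.1331, 0.0935]
ee_rot: [3.141, -0.0, 0.14]
wrist_force: [0.3, -0.8, -4.7]
width: 0.0198
finger_force: 30.0
yaw 8.0 pos angle 7.4 r 0.0881 F [ 0.3 -0.8 -4.7] M [-0.1   0.01  0.06]
head bar: heading -29.3 dist to C mm 40.2 len 0.02
head bar: heading 8.4 dist to C mm 22.8 len 0.067
nut edge mod60 17.1 len 0.0149 d 0.0196 [-0.02   0.002]
nut edge mod60 16.1 len 0.0219 d 0.0185 [ 0.018 -0.005]
nut edge mod60 14.7 len 0.0207 d 0.0195 [-0.006  0.019]
nut edge mod60 15.6 len 0.0214 d 0.0191 [0.013 0.014]
nut edge mod60 10.6 len 0.0134 d 0.017 [-0.004  0.017]
time: 17.7
tool_pos: [0.5988, 0.1361, 0.0935]
ee_rot: [3.141, -0.0, 0.104]
wrist_force: [1.1, -0.7, -4.6]
width: 0.0194
finger_force: 30.0
yaw 6.0 pos angle 5.4 r 0.0881 F [ 1.1 -0.7 -4.6] M [-0.15  0.01  0.1 ]
head bar: heading -15.7 dist to C mm 19.8 len 0.023
head bar: heading 6.4 dist to C mm 22.8 len 0.067
nut edge mod60 14.3 len 0.0222 d 0.0196 [-0.019  0.006]
nut edge mod60 14.1 len 0.0224 d 0.0185 [ 0.018 -0.005]
nut edge mod60 13.8 len 0.0211 d 0.0191 [0.013 0.014]
nut edge mod60 12.9 len 0.0207 d 0.0195 [-0.005  0.019]
nut edge mod60 12.8 len 0.0208 d 0.0182 [ 0.004 -0.018]
```

```bash
for i in 1; do python3 -m pendant '[[-0.01,0.15,0,0,0,-1,0],[-0.01,0.15,0,0,0,-1,0],[0,0,0,0,0,0,0]]'|grep time; python3 st.py; python3 jaw.py|grep -v "heading -"; done; python3 -m pendant '[[0,0.15,0,0,0,-1,0],[0,0,0,0,0,0,0]]'|grep time; python3 st.py; python3 jaw.py|grep -v "heading -"; python3 -m pendant '[[0,0.15,0,0,0,-1,0],[0,0,0,0,0,0,0]]'|grep time; python3 st.py; python3 jaw.py|grep -v "heading -"
```

```text
time: 18.05
yaw 4.0 pos angle 3.7 r 0.0879 F [ 2.9 -2.2 -6. ] M [-0.37 -0.2   0.24]
head bar: heading 4.7 dist to C mm 22.6 len 0.067
nut edge mod60 13.6 len 0.0214 d 0.0196 [-0.019  0.006]
nut edge mod60 14.1 len 0.015 d 0.0186 [ 0.019 -0.002]
nut edge mod60 13.0 len 0.0218 d 0.0189 [-0.014 -0.012]
nut edge mod60 13.1 len 0.0214 d 0.0191 [0.014 0.014]
nut edge mod60 12.1 len 0.0214 d 0.0182 [ 0.004 -0.018]
nut edge mod60 11.9 len 0.0208 d 0.0195 [-0.005  0.019]
time: 18.3
yaw 3.0 pos angle 2.9 r 0.0878 F [ 2.1 -4.2 -5.1] M [-0.72 -0.32  0.34]
head bar: heading 1.6 dist to C mm 21.8 len 0.03
head bar: heading 4.9 dist to C mm 22.2 len 0.037
nut edge mod60 13.6 len 0.0212 d 0.0196 [-0.019  0.006]
nut edge mod60 12.1 len 0.0166 d 0.019 [-0.016 -0.01 ]
nut edge mod60 13.3 len 0.0214 d 0.0185 [ 0.018 -0.005]
nut edge mod60 13.0 len 0.0219 d 0.0191 [0.014 0.014]
nut edge mod60 11.8 len 0.0209 d 0.0195 [-0.005  0.019]
nut edge mod60 14.1 len 0.0133 d 0.017 [-0.004  0.016]
nut edge mod60 10.4 len 0.0134 d 0.0198 [ 0.001 -0.02 ]
time: 18.55
yaw 2.0 pos angle 2.1 r 0.0877 F [ 3.5 -5.  -4.8] M [-0.9  -0.42  0.41]
head bar: heading 4.4 dist to C mm 22.0 len 0.037
head bar: heading 0.6 dist to C mm 21.6 len 0.027
nut edge mod60 14.2 len 0.0173 d 0.0196 [-0.019  0.005]
nut edge mod60 13.7 len 0.0143 d 0.0186 [ 0.019 -0.003]
nut edge mod60 12.7 len 0.021 d 0.0191 [0.014 0.013]
nut edge mod60 11.3 len 0.0208 d 0.0194 [-0.005  0.019]
nut edge mod60 13.8 len 0.0178 d 0.019 [-0.013 -0.013]
nut edge mod60 11.3 len 0.0136 d 0.0182 [ 0.001 -0.018]
```

The nut stops again at 12.9°, the same place as before, so the stop is confirmed. Now I ease off while rocking, to keep the wedge from dragging the nut back.

```bash
python3 -m pendant '[[0,-0.15,0.3,0,2,1,0],[0,0,0.3,0,2,0,0],[0,0,-0.4,0,-2.5,0,0],[0,0,-0.4,0,-2.5,0,0],[0,-0.1,-0.3,0,-2,1,0],[0,0,0.25,0,1.5,0,0],[0,0,0.25,0,1.5,0,0],[0,0,0,0,0,0,0]]'|grep time; python3 st.py; python3 jaw.py|grep -v "heading -"
```

```text
time: 19.4
yaw 3.9 pos angle 3.2 r 0.0892 F [-2.3 -3.6 -4.2] M [-0.49  0.45 -0.01]
head bar: heading 4.2 dist to C mm 23.7 len 0.066
nut edge mod60 13.0 len 0.0211 d 0.0196 [-0.019  0.006]
nut edge mod60 11.8 len 0.0212 d 0.0195 [-0.005  0.019]
nut edge mod60 13.3 len 0.021 d 0.0185 [ 0.018 -0.005]
nut edge mod60 13.0 len 0.0213 d 0.0191 [0.013 0.014]
nut edge mod60 10.7 len 0.0133 d 0.0198 [ 0.001 -0.02 ]
nut edge mod60 11.6 len 0.0134 d 0.0182 [ 0.001 -0.018]
```

```bash
python3 -m pendant '[[0,-0.15,0.3,0,2,1,0],[0,0,0.3,0,2,0,0],[0,0,-0.4,0,-2.5,0,0],[0,0,-0.4,0,-2.5,0,0],[0,-0.1,-0.3,0,-2,1,0],[0,0,0.25,0,1.5,0,0],[0,0,0.25,0,1.5,0,0],[0,0,0,0,0,0,0]]'|grep time; python3 st.py; python3 jaw.py|grep -v "heading -"
```

```text
time: 20.25
yaw 5.9 pos angle 4.8 r 0.0891 F [-2.5 -3.5 -3.6] M [-0.64  0.53 -0.18]
head bar: heading 6.0 dist to C mm 23.7 len 0.067
nut edge mod60 13.3 len 0.0223 d 0.0197 [-0.019  0.007]
nut edge mod60 13.4 len 0.0153 d 0.019 [-0.016 -0.011]
nut edge mod60 12.0 len 0.0205 d 0.0194 [-0.005  0.019]
nut edge mod60 13.4 len 0.021 d 0.0185 [ 0.018 -0.005]
nut edge mod60 13.0 len 0.0209 d 0.0191 [0.013 0.014]
```

```bash
python3 -m pendant '[[0.02,-0.34,0,0,0,2,0],[0.04,-0.34,0,0,0,2,0],[0.05,-0.34,0,0,0,2,0],[0,0,0,0,0,0,0]]'|grep time; python3 st.py; python3 jaw.py|grep -v "heading -"; python3 -m pendant '[[-0.3,-0.06,0,0,0,0,0],[-0.4,-0.09,0,0,0,0,0],[0,0,0,0,0,0,0]]'|grep time; python3 st.py; python3 jaw.py|grep -v "heading -"
```

```text
time: 20.7
yaw 12.0 pos angle 10.9 r 0.0884 F [ 0.6  0.9 -4.9] M [0.04 0.18 0.02]
head bar: heading 12.9 dist to C mm 23.1 len 0.054
nut edge mod60 12.9 len 0.0211 d 0.019 [-0.014 -0.013]
nut edge mod60 13.0 len 0.0219 d 0.0191 [0.013 0.014]
nut edge mod60 13.3 len 0.0205 d 0.0185 [ 0.018 -0.005]
nut edge mod60 12.7 len 0.0208 d 0.0195 [-0.005  0.019]
time: 21.05
yaw 12.0 pos angle 11.2 r 0.0965 F [-0.1 -0.1 -4.4] M [-0.02  0.08 -0.01]
head bar: heading 12.5 dist to C mm 31.4 len 0.049
nut edge mod60 13.0 len 0.0222 d 0.0197 [-0.019  0.006]
nut edge mod60 13.5 len 0.0209 d 0.0195 [-0.005  0.019]
nut edge mod60 13.2 len 0.0219 d 0.019 [-0.014 -0.012]
```

The jaw came back 8 mm with no force and the nut stayed at 13.1°. I pull clear, lift, and carry the spanner back to its spot on the mat.

```bash
python3 -m pendant '[[-1,-0.22,0,0,0,0,0],[-1.5,-0.33,0,0,0,0,0],[-2,-0.44,0,0,0,0,0],[-2,-0.44,0,0,0,0,0],[-1.5,-0.5,1.5,0,0,0,0],[-1,-2,1.5,0,0,-2,0],[0,-4.5,0,0,0,-2,0],[0,-4.5,0,0,0,-2,0]]'; python3 jaw.py | grep nut; python3 -m pendant '[[0,-4.5,0,0,0,-2,0],[0,-4.5,0,0,0,-2,0],[0,-4.5,0,0,0,-2,0],[0,-4.5,0,0,0,-2,0],[0.5,-4.5,0,0,0,-1.5,0],[1,-4.5,0,0,0,0,0],[1.2,-4.5,0,0,0,0,0],[0,0,0,0,0,0,0]]'; python3 st.py
```

```text
time: 21.9
tool_pos: [0.5021, -0.0044, 0.1248]
ee_rot: [3.141, -0.003, 0.106]
wrist_force: [0.6, -0.7, -4.6]
width: 0.0196
finger_force: 30.0
time: 22.75
tool_pos: [0.5292, -0.3245, 0.1223]
ee_rot: [3.139, 0.0, -0.067]
wrist_force: [-0.5, 0.8, -4.4]
width: 0.0193
finger_force: 30.0
yaw -3.8 pos angle 71.5 r 0.4947 F [-0.5  0.8 -4.4] M [0.12 0.1  0.03]
```

```bash
python3 -m pendant '[[1.2,-1.3,-2,0,0,0,0],[0,0,-3,0,0,0,0],[0,0,-2.5,0,0,0,0],[0,0,-1.5,0,0,0,0],[0,0,-0.5,0,0,0,0],[0,0,0,0,0,0,0]]'; python3 st.py; python3 -m pendant '[[0,0,-0.3,0,0,0,0],[0,0,-0.2,0,0,0,0],[0,0,0,0,0,0,0]]'; python3 st.py;python3 -m pendant '[[0,0,-0.2,0,0,0,0],[0,0,0,0,0,0,0]]'; python3 st.py
```

```text
time: 23.35
tool_pos: [0.5413, -0.3313, 0.0283]
ee_rot: [-3.141, 0.001, -0.061]
wrist_force: [0.1, -0.4, -4.1]
width: 0.0198
finger_force: 30.0
yaw -3.5 pos angle 73.0 r 0.4974 F [ 0.1 -0.4 -4.1] M [0.06 0.11 0.01]
time: 23.65
tool_pos: [0.5419, -0.3321, 0.0244]
ee_rot: [3.141, -0.001, -0.061]
wrist_force: [-0.5, 1.4, -4.3]
width: 0.0195
finger_force: 30.0
yaw -3.5 pos angle 73.1 r 0.498 F [-0.5  1.4 -4.3] M [-0.02  0.14 -0.03]
time: 23.85
tool_pos: [0.5415, -0.3318, 0.0215]
ee_rot: [-3.141, -0.0, -0.061]
wrist_force: [-0.5, -0.3, -4.6]
width: 0.0197
finger_force: 30.0
yaw -3.5 pos angle 73.1 r 0.4979 F [-0.5 -0.3 -4.6] M [-0.03  0.08 -0.08]
```

```bash
python3 -m pendant '[[0,0,-0.2,0,0,0,0],[0,0,0,0,0,0,0]]'; python3 st.py; python3 -m pendant '[[0,0,-0.15,0,0,0,0],[0,0,0,0,0,0,0]]'; python3 st.py;python3 -m pendant '[[0,0,-0.15,0,0,0,0],[0,0,0,0,0,0,0]]'; python3 st.py
```

```text
time: 24.05
tool_pos: [0.5417, -0.3321, 0.0198]
ee_rot: [-3.141, -0.001, -0.061]
wrist_force: [-1.2, 0.1, -1.9]
width: 0.0195
finger_force: 30.0
yaw -3.5 pos angle 73.1 r 0.4981 F [-1.2  0.1 -1.9] M [0.02 0.02 0.  ]
time: 24.25
tool_pos: [0.5418, -0.3321, 0.0185]
ee_rot: [3.142, -0.001, -0.061]
wrist_force: [-1.0, 1.0, -0.3]
width: 0.0196
finger_force: 30.0
yaw -3.5 pos angle 73.1 r 0.4981 F [-1.   1.  -0.3] M [ 0.02 -0.    0.01]
time: 24.45
tool_pos: [0.5417, -0.3321, 0.0169]
ee_rot: [3.142, -0.001, -0.061]
wrist_force: [-1.7, -0.4, -0.3]
width: 0.0194
finger_force: 30.0
yaw -3.5 pos angle 73.1 r 0.4981 F [-1.7 -0.4 -0.3] M [ 0.01  0.07 -0.03]
```

The spanner is on the mat and its weight is off the gripper. I release, rise, and check the layout numerically.

```bash
python3 -m pendant '[[0,0,0,0,0,0,0.5],[0,0,0,0,0,0,0.5],[0,0,0,0,0,0,0.5],[0,0,0,0,0,0,0.5],[0,0,1,0,0,0,0.5],[0,0,3,0,0,0,0.5],[0,0,4.5,0,0,0,0.5],[0,0,4.5,0,0,0,0.5]]'; python3 -m pendant '[[0,0,4.5,0,0,0,0.5],[0,0,4.5,0,0,0,0.5],[-1,4,0,0,0,0,0.5],[0,0,0,0,0,0,0.5],[0,0,0,0,0,0,0.5]]'
python3 - <<'E'
from h import *
p=imaging.camera_params("wrist"); im=imaging.snapshot("wrist"); m=((im.min(2)>110)*255).astype(np.uint8)
cs,_=cv2.findContours(m,cv2.RETR_EXTERNAL,cv2.CHAIN_APPROX_NONE)
for c in cs:
    w=np.array([ray(p,q,.02)[:2] for q in c[:,0]])
    if cv2.contourArea(c)>1500 and w[:,0].min()>.42: print(cv2.minAreaRect((w*1000).astype(np.float32)),"x",w[:,0].min().round(3),w[:,0].max().round(3))
pt=imaging.camera_params("top"); t=imaging.snapshot("top"); t0=np.load("top0.npy")
for n,X in (("spray",[.753,-.081,.19]),("oiler",[.715,.319,.15])):
    u,v=proj(pt,X).astype(int); print(n,"pixel change",np.abs(t[v-20:v+30,u-15:u+15].astype(int)-t0[v-20:v+30,u-15:u+15]).mean().round(1))
E
```

```text
time: 25.25
tool_pos: [0.5411, -0.3315, 0.1479]
ee_rot: [-3.14, 0.001, -0.061]
wrist_force: [0.1, -0.9, 0.0]
width: 0.0467
finger_force: 0.0
time: 25.75
tool_pos: [0.5315, -0.2914, 0.2374]
ee_rot: [3.141, -0.001, -0.06]
wrist_force: [-0.7, 0.2, -0.1]
width: 0.0471
finger_force: 0.0
((531.95947265625, -332.6457214355469), (71.11724853515625, 150.22515869140625), 86.52790832519531) x 0.457 0.609
((532.9044799804688, -137.58615112304688), (202.62603759765625, 81.1498794555664), 2.3768234252929688) x 0.432 0.635
((558.673583984375, -232.69248962402344), (88.10306549072266, 199.89205932617188), 85.82894897460938) x 0.46 0.661
spray pixel change 1.4
oiler pixel change 1.6
```

Run:
```python
from h import *
for n in ("wrist","top"):
  p=imaging.camera_params(n); im=imaging.snapshot(n)
  for th in (75,90,100):
    m=((im.min(2)>th)*255).astype(np.uint8)
    for c in cv2.findContours(m,cv2.RETR_EXTERNAL,cv2.CHAIN_APPROX_NONE)[0]:
        w=np.array([ray(p,q,.02)[:2] for q in c[:,0]])
        if len(c)>30 and w[:,0].min()>.42 and w[:,0].max()<.70 and abs(w[:,1].mean()+.335)<.04: print(n,th,np.round(cv2.minAreaRect((w*1000).astype(np.float32))[1],1),"x",w[:,0].min().round(3),w[:,0].max().round(3),"y",w[:,1].mean().round(3))
```

```text
wrist 75 [ 73.5 198.9] x 0.455 0.656 y -0.335
wrist 90 [ 72.3 197.5] x 0.457 0.656 y -0.336
wrist 100 [ 72.2 197.5] x 0.457 0.656 y -0.336
```

The spanner's full outline is 72 x 198 mm, lying flat at the same spot on the mat. The can and bottle show no change. I hand the job in.

```bash
python3 -c "
from bench import robot
print(robot.close_job())"
```

```text
the job is handed in; nothing more can be done
None
```

I tightened nut_k against its stop with spanner_k, laid the spanner flat on the mat with the other two, left the spray can and oil bottle undisturbed, and handed the job in with about 26 s on the clock. The hand-in gave no verdict. I could not read the joint value or the contact force directly; the stop is inferred from the nut halting twice at the same angle under torque well above its turning friction, and my first pull was harder than needed (about 2 N m) and wedged the jaw on the nut until I rocked it free and re-tightened more gently.

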